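# Pack up and hold a strap-hinge leaf in line with its jamb for pinning

### The arm

A 6-joint arm with a two-finger parallel gripper is mounted at the origin on the work surface. World frame = base frame: x ahead of the robot, y to its left, z up, the work surface at z = 0. Lengths are in m, angles in degrees, forces in N, time in s.
With the tool pointing down it reaches from about 0.4 to 0.825 m from the base axis. Payload 7 kg.
Tool frame: the origin (TCP) lies on the centre line of the jaws, within the pads' length; the fingertips stand 14 mm ahead of it and the grasp point (between the pads) lies 5 mm behind it; z points along the fingers, x is the direction in which the jaws open and shut, and the axes are right-handed (so a half turn about z gives the same grasp; the last joint's range is limited). The gripper opens to 88 mm and grips with 3 to 60 N. Pads are 19 mm wide; open, the fingers measure 130 mm over their backs; the gripper's body (78 mm by 193 mm) begins 47 mm behind the grasp point.
Start: joints at [89.616, 20.546, 0.682, 0, -70.136, -16.507], TCP at [0.196, 0.646, 0.241] pointing down, gripper open.
Joint ranges: [-176.03, 176.03], [-82.01, 121.73], [-58.28, 71.71], [-173.87, 95.51], [-174.79, -0.11], [-173.66, 173.66]. Speed limits (degrees/s): [136.94, 136.94, 172.46, 180, 180, 180].

### API

Orientations are given as [roll, pitch, yaw] about the fixed x, y, z axes, in that order (R = Rz(yaw) Ry(pitch) Rx(roll)).
In Python, from plant import * gives the robot as it stands.
- The arm moves only by the shell command python3 -m handwheel 'ROWS' [OPENING]. ROWS is JSON, a list of rows, each a list of 2 entries, a list of its own where there are three numbers: the shift along the tool's x, y, z each as a share of 0.2 m, from -1 to 1, then the turn, a rotation vector about the tool's x, y, z each as a share of 360 degrees, from -1 to 1. In form: [[[tx, ty, tz], [ax, ay, az]], ...]. A call has 1 to 5 rows; each row is the pose to reach, as a shift and turn from the pose commanded when the call began, along the tool's axes at that moment, turning the shorter way round; what a row does not reach only later rows make up. A row lasts 1/12 s, in which the tool goes at most 41.7 mm and 7.16 degrees, less where a joint would pass 70% of its speed; a pose out of reach is approached as far as the arm can. A call with a number of a shift or a turn outside -1 to 1 is refused whole. A call with a gripper value outside its range is refused whole. OPENING is the closure, from -1 (fully open) to 1 (shut), set as the call begins (- or left out, the last holds). The fingers move at their own pace and stop on an object; the grip force is fixed at half the most. Time passes only in rows, so rows that repeat a pose let the fingers close. It gives the time, the measured TCP pose, the force and the opening at its end, in the units of the state.
- get_obs(): the state, without advancing time (a new reading comes with each control period).
- snapshot(name): name is "side" or "top" or "wrist"; returns a dict with "color" (420x560x3 uint8, red, green, blue), "z_map" (420x560 float32, m along the optical axis (not along the pixel's ray), 0 where there is no reading), "intrinsics" (3x3 intrinsics, pixels), "rvec" (rotation vector, rad) and "tvec" (3), from world to camera coordinates, as OpenCV has them. Camera axes: x right, y down, z forward; pixel columns grow to the right and rows downward; lengths in m; the calibration is good to about 2 mm. A picture is of the moment at which its call begins.
- close_job(): hands the job in, once; it reports no verdict.
The state is a dict: "clock": time; "joint_pos": joint angles; "qvel": joint speeds; "tau": joint torques, N m; "tool_pos": TCP position; "orientation": TCP orientation; "force": force on the tool from outside, world axes, zero at the start; "moment": the same for the moment, N m; "opening": finger opening in m.
Only numpy, scipy, OpenCV 4.12 (cv2) and the standard library are available. Lean on these libraries where they do the work, as an engineer would, in place of code of your own. Each camera call takes 0.05 s, during which the arm holds its last target. There are 200 camera calls.

### The job

Stack the two steel packing plates squarely, one on top of the other, on the raised rest of the hinge jamb. Then pick up the strap-hinge leaf, lay it flat on that pile with its knuckle between the two jamb knuckles so that the pin holes line up, and finish still gripping it there, because it would tip off the pile if let go and the pin is about to be driven in. Leave the other parts on the bench where they are.

Things in the scene. Friction and masses are not known exactly. Their poses are not given: they have to be found in the camera images.
- jamb: Hinge jamb, fixed to the bench: bare steel base plate (x = -80 to +55 mm, 90 mm wide, 8 mm thick) carrying, in order along its x, the rest, two steel knuckles and a grey block. Origin on the bench straight below the hinge axis; y along the hinge axis, x from rest to block, z up.
- jamb_hole (a point): Point on the jamb's hinge axis, 65 mm above the bench, midway between its two knuckles (26 mm outside, 14 mm hole, each 22 mm long, centred at y = +33 and -33 mm: a 44 mm gap between them). Axes as the jamb's.
- block_face (a point): Point on the upright face of the jamb's grey block, 13.5 mm beyond the hinge axis, at its height. A 26 mm knuckle pushed in the gap against this face is in line to within 0.5 mm. The block is 90 mm wide, reaches to jamb x = +53.5 mm, top 72 mm above the bench with two bolt heads 4 mm higher. Axes as the jamb's.
- rest_top (a point): Centre of the top of the rest, a raised grey pad 40 mm (jamb x) x 56 mm (jamb y), the outline of a packing plate, top 20 mm above the bench, 45 mm from the hinge axis towards jamb -x. The finished pile of two plates is 52 mm above the bench. Axes as the jamb's.
- plate_a: Packing plate, plain steel slab 40 mm (its x) x 56 mm (its y) x 16 mm thick, about 0.3 kg, lying flat; origin at the centre of its underside. On the pile its long side lies along the hinge axis.
- plate_b: The other packing plate, identical to the first; either may lie below.
- leaf: Loose hinge leaf, lying flat: steel strap 44 mm wide, 10 mm thick (x = -90 to +70 mm), then a 32 mm wide neck to a single knuckle at x = +100 mm. Origin on its underside; x to the knuckle, z up. About 0.55 kg, centre of mass near x = +18 mm, beyond the pile's edge once in place, so it tips off unless held. In place its x, y, z point as the jamb's.
- leaf_hole (a point): Centre of the hole (14 mm) in the leaf's knuckle (26 mm outside, 36 mm long along y): leaf x = +100 mm, 13 mm above the underside of the strap, with which the knuckle's underside is flush. Axes as the leaf's.
- bar: Bystander, to be left alone: plain flat steel bar without a knuckle, 190 x 44 x 10 mm, lying flat.
- socket: Bystander, to be left alone: steel pipe socket, an open ring 52 mm across and 36 mm tall, standing.
- reducer: Bystander, to be left alone: dark steel pipe reducer, 56 mm across at the foot, 36 mm at the top, 50 mm tall, standing.
- pin: Bystander, to be left alone: headed hinge pin, 10 mm thick and about 120 mm long, lying near the robot in front of the jamb; not used in this job.
Things that resemble listed ones, but are neither listed nor needed, are in the scene too. What is shaped like the plate_a but purple is not meant. What is shaped like the leaf but blue or red is not meant.

How it is judged:
By the outcome, as a careful person would: the job done as asked, in the order asked, and still so for the second after the job is handed in, while the arm keeps its last pose, push and grip.
It also fails if it takes over 67 s, if anything falls off the work surface, if the arm or the gripper's body presses on something with over 40 N, if the wrist force passes 120 N, or if a joint passes its speed limit or range.

## Working session

There is one attempt and no reset: what is moved stays moved. The work goes in short steps, Python scripts to look and compute and a shell command to move; the robot and the scene stay as the last step left them, time stands still between calls to the robot, and variables do not carry over. Pictures are saved under pics/ and viewed, about 8 in all and at most 12, crops included, and the job is handed in when it is done.

```bash
mkdir -p pics; ls
python3 - <<'E'
from plant import *
import cv2,numpy as np
o=get_obs();print(o)
for n in("top","side"):
    s=snapshot(n);np.savez(f"{n}0.npz",**s)
    cv2.imwrite(f"pics/{n}0.png",cv2.resize(s["color"][:,:,::-1],(800,600),interpolation=cv2.INTER_CUBIC))
    R=cv2.Rodrigues(np.array(s["rvec"]))[0];print(n,s["intrinsics"],-R.T@s["tvec"],R)
E
```

```text
pics
{'clock': 0.0, 'joint_pos': array([ 8.96156415e+01,  2.05908236e+01,  6.33601831e-01, -2.04276305e-02,
       -7.01374890e+01, -1.65068481e+01]), 'qvel': array([-0.07137897,  0.01765692, -0.00731649, -0.01328107,  0.05134396,
       -0.00296069]), 'tau': array([-5.86117621e-04, -5.82714844e+01,  2.93061876e+01,  6.99756280e+00,
        7.03525831e-03, -1.66162267e-04]), 'tool_pos': array([0.19601193, 0.64541203, 0.23962732]), 'orientation': array([-1.79991499e+02, -9.62640158e-02, -1.06898170e+02]), 'force': array([-0.35172378,  0.08048355, -0.40475587]), 'moment': array([ 0.03389646, -0.00223871,  0.00906452]), 'opening': 0.08758800766705149}
top [[419.73409646   0.         277.15325694]
 [  0.         419.73409646 201.9860732 ]
 [  0.           0.           1.        ]] [0.35304266 0.08695448 1.11734657] [[ 0.00494156 -0.9999668   0.00647924]
 [-0.9958045  -0.00551283 -0.09134011]
 [ 0.0913728  -0.00600069 -0.99579868]]
side [[474.66582003   0.         276.00752385]
 [  0.         474.66582003 214.67954309]
 [  0.           0.           1.        ]] [-0.04764277 -1.15758305  0.82938164] [[ 9.31867314e-01 -3.62799010e-01 -4.33230931e-04]
 [-1.78372281e-01 -4.57117588e-01 -8.71336238e-01]
 [ 3.15921887e-01  8.12047036e-01 -4.90686226e-01]]
```

View pics/top0.png

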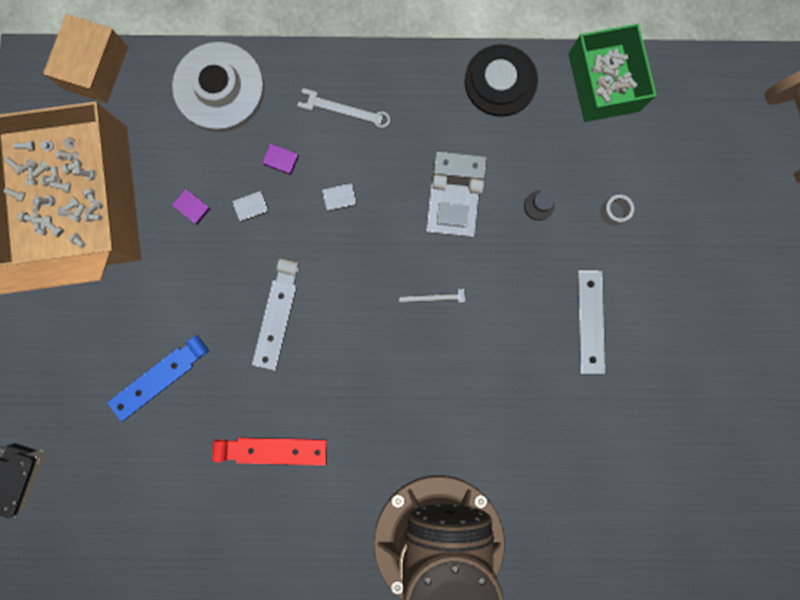

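View pics/side0.png

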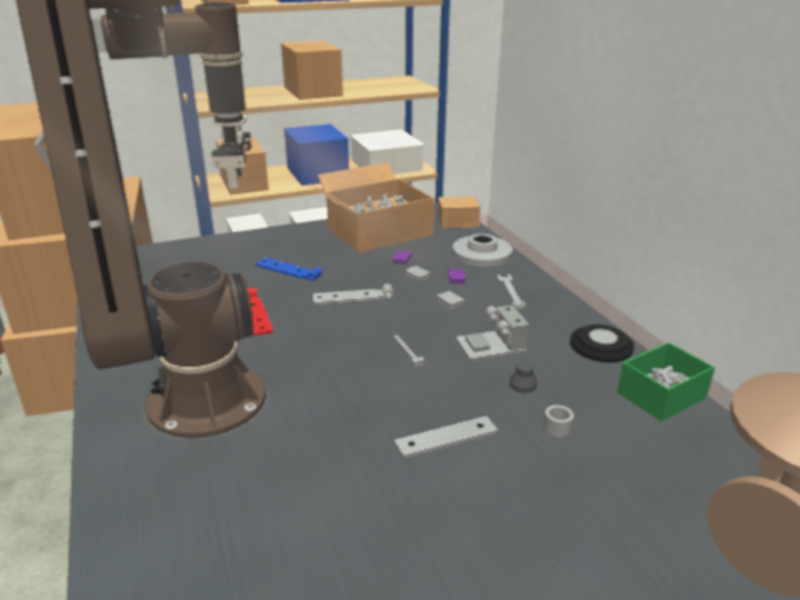

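The top view (800x600) shows the grey plates at (250,206) and (339,196). The leaf runs from (264,368) to a knuckle at (287,267). The jamb is at (457,195), with its block at (460,165) and rest at (453,214). The side view agrees.

```bash
cat > h.py <<'E'
import numpy as np,cv2
from scipy.spatial.transform import Rotation as Ro
def cloud(s):
    K=s["intrinsics"];z=s["z_map"];v,u=np.mgrid[:z.shape[0],:z.shape[1]]
    P=np.stack([(u-K[0,2])/K[0,0]*z,(v-K[1,2])/K[1,1]*z,z],-1)
    R=cv2.Rodrigues(np.array(s["rvec"]))[0]
    W=(P-np.array(s["tvec"]))@R; W[z==0]=np.nan
    return W
def rect(W,box,zlo,zhi):
    """min-area rectangle (world mm) of the points in pixel box u0,v0,u1,v1 with zlo<z<zhi"""
    u0,v0,u1,v1=box;Q=W[v0:v1,u0:u1].reshape(-1,3);Q=Q[(Q[:,2]>zlo)&(Q[:,2]<zhi)]
    r=cv2.minAreaRect((Q[:,:2]*1000).astype(np.float32));return np.round(np.r_[r[0],r[1],r[2]],1),len(Q),np.round(np.median(Q[:,2])*1000,1),Q
E
python3 - <<'E'
from h import *
s=np.load("top0.npz");W=cloud(s)
f=lambda *b:[int(x*.7) for x in b]
for n,b,lo,hi in[("pl1",f(225,185,275,225),.008,.03),("pl2",f(315,178,362,216),.008,.03),("strap",f(245,255,305,375),.005,.016),("knuckle",f(245,255,305,375),.017,.05),
 ("jambbase",f(415,140,495,242),.004,.1),("rest",f(415,140,495,242),.014,.03),("jknuckles",f(415,170,495,200),.055,.1),("block",f(415,140,495,242),.068,.1)]:
    r=rect(W,b,lo,hi);print(n,*r[:3])
c=s["color"][int(130*.7):int(380*.7),int(220*.7):int(500*.7),::-1]
E
```

```text
pl1 [609.3 353.1  40.7  56.2  21.1] 336 17.0
pl2 [627.7 187.6  40.9  55.8  13.1] 323 16.6
strap [408.4 306.9 220.4 108.8   1.1] 1190 10.9
knuckle [439.1 294.5  36.5 140.9  75.6] 128 24.5
jambbase [ 6.424e+02 -2.830e+01  1.907e+02  1.495e+02  1.000e-01] 2049 20.0
rest [623.9 -29.6 105.5  75.4   5. ] 351 20.2
jknuckles [647.6 -30.3  90.   41.7  85. ] 403 72.9
block [660.3 -31.3  89.8  65.9  84.2] 716 73.0
```

```bash
cat >> h.py <<'E'
def go(x,y,z,yaw,p=None,ypr=None):
    """print shares from the pose (default measured) to the target, tool down; mm, deg"""
    from plant import get_obs
    o=get_obs();p0=np.array(o["tool_pos"])*1000 if p is None else np.array(p,float)
    R=Ro.from_euler("xyz",o["orientation"] if ypr is None else ypr,degrees=True)
    T=Ro.from_euler("xyz",[180,0,yaw],degrees=True)
    t=R.inv().apply(np.array([x,y,z])-p0)/200;a=np.degrees((R.inv()*T).as_rotvec())/360
    print("at",np.round(p0,1),np.round(o["orientation"],2),"shift",np.round(t,4),"turn",np.round(a,4),"F",np.round(o["force"],1))
E
python3 - <<'E'
from h import *
go(609,353,220,-69,[196,646,241],[180,0,-106.9])
s=np.load("top0.npz");W=cloud(s)
# robust: jamb rest, knuckle components
def parts(x0,x1,y0,y1,lo,hi):
    m=((W[...,0]>x0)&(W[...,0]<x1)&(W[...,1]>y0)&(W[...,1]<y1)&(W[...,2]>lo)&(W[...,2]<hi)).astype(np.uint8)
    n,l,st,_=cv2.connectedComponentsWithStats(m)
    for i in range(1,n):
        if st[i,4]>25:
            Q=W[l==i];r=cv2.minAreaRect((Q[:,:2]*1000).astype(np.float32));print(st[i,4],np.round(np.r_[r[0],r[1],r[2]],1),np.round(np.median(Q[:,2])*1000,1),Q[:,:2].mean(0).round(4)*1000)
for b in[(.3,.52,.24,.36,.004,.05),(.3,.52,.24,.36,.017,.05),(.5,.75,-.1,.04,.015,.026),(.5,.75,-.1,.04,.004,.012),(.5,.75,-.1,.04,.06,.071),(.5,.75,-.1,.04,.071,.075),(.5,.75,-.1,.04,.0755,.1)]:print(b);parts(*b)
E
```

```text
at [196. 646. 241.] [-1.7999e+02 -8.0000e-02 -1.0690e+02] shift [ 0.8014 -2.4017  0.105 ] turn [-0.      0.     -0.1053] F [0.  0.7 0.4]
(0.3, 0.52, 0.24, 0.36, 0.004, 0.05)
1279 [411.  299.4  51.  213.1  78.4] 11.2 [405.5 300. ]
(0.3, 0.52, 0.24, 0.36, 0.017, 0.05)
127 [495.4 280.   36.5  24.4  76.1] 24.5 [494.7 280. ]
(0.5, 0.75, -0.1, 0.04, 0.015, 0.026)
316 [594.9 -24.5  56.1  40.7  84.5] 20.2 [594.9 -24.2]
(0.5, 0.75, -0.1, 0.04, 0.004, 0.012)
724 [605.5 -27.1  97.2  99.7  84. ] 8.4 [607.3 -25.5]
(0.5, 0.75, -0.1, 0.04, 0.06, 0.071)
44 [654.9 -33.5  65.7  11.   75.6] 68.7 [654.6 -35.3]
(0.5, 0.75, -0.1, 0.04, 0.071, 0.075)
380 [667.8 -32.   89.6  50.4  83.9] 72.9 [671.9 -31.9]
(0.5, 0.75, -0.1, 0.04, 0.0755, 0.1)
41 [642.3   3.5  21.5  18.2  81.5] 78.1 [642.6   2.8]
49 [636.1 -62.2  20.5  18.7  89.8] 77.5 [635.4 -61.5]
```

```bash
R='[[[0.267,-0.8,0.035],[0,0,0]]]'
python3 -m handwheel '[[[0.267,-0.8,0.035],[0,0,0]],[[0.267,-0.8,0.035],[0,0,0]],[[0.267,-0.8,0.035],[0,0,0]],[[0.267,-0.8,0.035],[0,0,0]],[[0.267,-0.8,0.035],[0,0,0]]]'
python3 -m handwheel '[[[0.267,-0.8,0.035],[0,0,0]],[[0.267,-0.8,0.035],[0,0,0]],[[0.267,-0.8,0.035],[0,0,0]],[[0.267,-0.8,0.035],[0,0,0]],[[0.267,-0.8,0.035],[0,0,0]]]'
python3 -m handwheel '[[[0.267,-0.8,0.035],[0,0,-0.098]],[[0.267,-0.8,0.035],[0,0,-0.098]],[[0.267,-0.8,0.035],[0,0,-0.098]],[[0.267,-0.8,0.035],[0,0,-0.098]],[[0.267,-0.8,0.035],[0,0,-0.098]]]'
python3 -m handwheel '[[[0,0,0],[0,0,-0.008]],[[0,0,0],[0,0,-0.008]],[[0,0,0],[0,0,-0.008]]]'
python3 - <<'E'
from h import *
from plant import *
s=snapshot("wrist");np.savez("w1.npz",**s);W=cloud(s)
cv2.imwrite("pics/w1.png",s["color"][:,:,::-1])
def parts(x0,x1,y0,y1,lo,hi):
    m=((W[...,0]>x0)&(W[...,0]<x1)&(W[...,1]>y0)&(W[...,1]<y1)&(W[...,2]>lo)&(W[...,2]<hi)).astype(np.uint8)
    n,l,st,_=cv2.connectedComponentsWithStats(m)
    for i in range(1,n):
        if st[i,4]>200:
            Q=W[l==i];r=cv2.minAreaRect((Q[:,:2]*1000).astype(np.float32));print(st[i],np.round(np.r_[r[0],r[1],r[2]],1),np.round(np.median(Q[:,2])*1000,1))
parts(.3,.8,.1,.5,.008,.05)
go(609,353,18,-69)
E
```

```text
clock: 0.52
tool_pos: [0.3378, 0.5441, 0.233]
orientation: [-180.0, -0.1, -107.1]
force: [-1.5, 0.3, -0.3]
opening: 0.0876
clock: 0.93
tool_pos: [0.4754, 0.4464, 0.2256]
orientation: [-180.0, -0.1, -107.1]
force: [-0.8, 1.4, -0.1]
opening: 0.0876
clock: 1.35
tool_pos: [0.6125, 0.3491, 0.2181]
orientation: [179.9, -0.1, -71.9]
force: [-0.5, 1.0, -0.1]
opening: 0.0871
clock: 1.6
tool_pos: [0.6088, 0.3529, 0.219]
orientation: [179.9, -0.0, -69.3]
force: [0.4, 0.7, 1.3]
opening: 0.0876
[264   0  80  11 579] [763.9 389.9   7.8  68.6  20.6] 19.4
[ 333   77   73   74 2729] [699.9 298.   56.3  39.8  69.1] 16.0
[ 138  109   69   72 2588] [607.5 462.5  56.2  40.5  51.9] 15.8
[ 253  163   58   42 2321] [608.6 351.3  40.5  56.1  21. ] 15.8
[ 407  201   66   45 2233] [627.5 186.   40.3  56.7  13.1] 15.9
[ 228  329   80   47 1752] [415.3 296.4  44.2 102.9  77.6] 9.7
at [608.5 353.3 219.3] [ 1.7997e+02 -1.0000e-02 -6.9230e+01] shift [ 0.002  -0.0022  1.0063] turn [ 0.0001 -0.     -0.0006] F [-0.1  0.7  0.3]
```

View pics/w1.png

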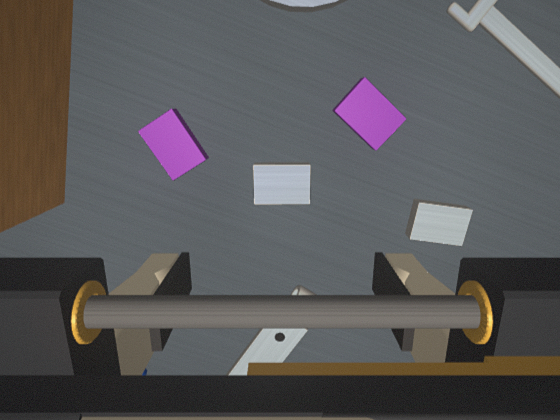

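Wrist view: plate 1 sits at pixel (281,184), centred between the fingers (188–375), and plate 2 is at (440,222). The wrist and top cameras agree to within 2 mm. Next I go down on plate 1 and grip it.

```bash
python3 -m handwheel '[[[0,0,0.2],[0,0,0]],[[0,0,0.4],[0,0,0]],[[0,0,0.6],[0,0,0]],[[0,0,0.75],[0,0,0]],[[0,0,0.85],[0,0,0]]]'
python3 -m handwheel '[[[0,0,0.05],[0,0,0]],[[0,0,0.1],[0,0,0]],[[0,0,0.15],[0,0,0]],[[0,0,0.15],[0,0,0]],[[0,0,0.15],[0,0,0]]]'
python3 -m handwheel '[[[0,0,0],[0,0,0]],[[0,0,0],[0,0,0]],[[0,0,0],[0,0,0]],[[0,0,0],[0,0,0]],[[0,0,0],[0,0,0]]]' 1
python3 -m handwheel '[[[0,0,0],[0,0,0]],[[0,0,0],[0,0,0]],[[0,0,0],[0,0,0]]]'
python3 -c "
from h import *
go(609,352,19,-69)"
```

```text
clock: 2.07
tool_pos: [0.6066, 0.3527, 0.0459]
orientation: [179.8, -0.1, -69.2]
force: [-0.5, 0.1, 0.1]
opening: 0.0876
clock: 2.48
tool_pos: [0.6091, 0.3535, 0.0202]
orientation: [-180.0, 0.0, -69.1]
force: [0.2, 0.1, 0.9]
opening: 0.0878
clock: 2.9
tool_pos: [0.6091, 0.3532, 0.0201]
orientation: [-180.0, 0.0, -69.1]
force: [0.3, 0.1, -0.7]
opening: 0.0597
clock: 3.15
tool_pos: [0.609, 0.3532, 0.0199]
orientation: [-180.0, 0.0, -69.1]
force: [-0.7, -1.0, 2.8]
opening: 0.0555
at [609.  353.2  19.9] [-179.98    0.    -69.11] shift [0.0055 0.0021 0.0047] turn [-0.0001  0.     -0.0003] F [-0.7 -1.   2.8]
```

```bash
python3 -m handwheel '[[[0,0,-0.1],[0,0,0]],[[0,0,-0.3],[0,0,0]],[[0,0,-0.5],[0,0,0]],[[0,0,-0.55],[0,0,0]],[[0,0,-0.55],[0,0,0]]]'
python3 -m handwheel '[[[0.17,0.08,0],[0,0,0]],[[0.35,0.15,0],[0,0,0]],[[0.52,0.22,0],[0,0,0]],[[0.7,0.3,0],[0,0,0]],[[0.87,0.37,0],[0,0,0]]]'
python3 -m handwheel '[[[0.17,0.08,0],[0,0,0.015]],[[0.35,0.15,0],[0,0,0.03]],[[0.52,0.22,0],[0,0,0.045]],[[0.7,0.3,0],[0,0,0.06]],[[0.87,0.37,0],[0,0,0.074]]]'
python3 -m handwheel '[[[0,0,0],[0,0,0]],[[0,0,0],[0,0,0]],[[0,0,0],[0,0,0]],[[0,0,0],[0,0,0]]]'
cat >> h.py <<'E'
def parts(W,x0,x1,y0,y1,lo,hi,mn=200):
    m=((W[...,0]>x0)&(W[...,0]<x1)&(W[...,1]>y0)&(W[...,1]<y1)&(W[...,2]>lo)&(W[...,2]<hi)).astype(np.uint8)
    n,l,st,_=cv2.connectedComponentsWithStats(m)
    for i in range(1,n):
        if st[i,4]>mn:
            Q=W[l==i];r=cv2.minAreaRect((Q[:,:2]*1000).astype(np.float32));print(st[i],np.round(np.r_[r[0],r[1],r[2]],1),np.round(np.median(Q[:,2])*1000,1))
E
python3 - <<'E'
from h import *
from plant import *
s=snapshot("wrist");np.savez("w2.npz",**s);W=cloud(s)
cv2.imwrite("pics/w2.png",s["color"][:,:,::-1])
for lo,hi in((.068,.0745),(.076,.09),(.015,.025),(.06,.1)):print(lo);parts(W,.5,.8,-.1,.05,lo,hi)
go(595,-24.5,60,-95.7)
E
```

```text
clock: 3.57
tool_pos: [0.6107, 0.3546, 0.1341]
orientation: [-179.6, 0.1, -69.1]
force: [-1.3, 0.6, -2.6]
opening: 0.0555
clock: 3.98
tool_pos: [0.6, 0.1619, 0.1276]
orientation: [179.8, 0.0, -69.1]
force: [0.2, -0.2, -3.6]
opening: 0.0561
clock: 4.4
tool_pos: [0.5929, -0.0268, 0.1278]
orientation: [179.8, -0.0, -96.1]
force: [0.5, -1.1, -2.6]
opening: 0.0554
clock: 4.73
tool_pos: [0.5943, -0.0242, 0.1287]
orientation: [179.9, -0.0, -95.7]
force: [0.3, -0.9, -3.0]
opening: 0.0556
0.068
[  198    59   173    79 12550] [672.7 -34.6  90.2  40.1  84.3] 71.9
[204 139  41  13 336] [6.526e+02 3.000e-01 2.190e+01 6.000e+00 7.900e+01] 72.1
[323 139  41  13 338] [646.  -64.7  21.9   5.8  88. ] 72.3
0.076
[204 149  40  28 878] [642.9   1.5  21.6  14.8  84.3] 77.1
[324 149  41  28 883] [636.5 -63.8  21.7  14.8  84.6] 77.2
0.015
[ 244  184   78   45 3418] [598.4 -26.9  56.   33.1  84.1] 19.8
0.06
[  198    59   173   124 16864] [659.8 -33.3  90.2  65.9  84.3] 72.1
at [594.5 -23.9 128.9] [ 1.7995e+02 -1.0000e-02 -9.5670e+01] shift [ 0.0027 -0.0033  0.3445] turn [ 0.0001 -0.      0.0001] F [-0.8 -0.3 -2.5]
```

View pics/w2.png

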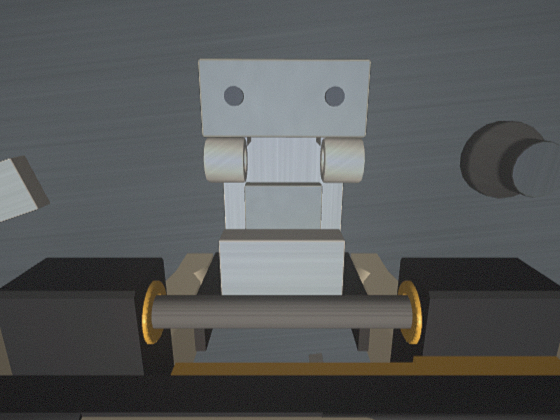

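Wrist view: the held plate is at pixels (220–344, 240–290), the rest at (244–322, 184–229) and the knuckles at (224,160) and (343,160), so the jamb is clear. I'll measure the plate against the jamb within this one image.

Run:
```python
from h import *
s=np.load("w2.npz");W=cloud(s);print(s["intrinsics"][0])
R=cv2.Rodrigues(s["rvec"])[0];print(-R.T@s["tvec"])
T=W-0;u=Ro.from_euler("z",-5.7,degrees=True).as_matrix()
J=(W-np.array([.6395,-.0312,0]))@u*1000  # jamb axes
# held plate rows
for r in(250,265,280):
    z=J[r,:,2];i=[k for k in range(190,380) if 110<z[k]<135];print(r,i[0],i[-1],J[r,i[0]].round(1),J[r,i[-1]].round(1))
for r in(195,215):
    z=J[r,:,2];i=[k for k in range(190,380) if 15<z[k]<25];print(r,i[0],i[-1],J[r,i[0]].round(1),J[r,i[-1]].round(1))
for c in(260,282,305): print(c,[J[r,c].round(1).tolist() for r in range(224,246,2)])
```

```text
[361.36369335   0.         281.47861155]
[ 0.67121562 -0.03295639  0.27265647]
250 219 344 [-31.3  29.1 123.5] [-30.8 -26.4 124.6]
265 190 379 [-34.3  40.  132.6] [-34.7 -40.3 131.7]
280 202 361 [-40.1  34.8 135. ] [-40.3 -32.4 134.7]
195 245 321 [-32.4  27.5  19.6] [-32.3 -27.3  20. ]
215 245 320 [-47.5  27.9  19.7] [-47.7 -27.2  18.9]
260 [[-54.3, 17.0, 20.2], [-55.9, 17.1, 20.0], [-57.6, 17.1, 19.6], [-25.7, 11.3, 112.7], [-26.7, 11.3, 112.9], [-26.3, 11.1, 116.6], [-26.4, 11.0, 119.0], [-26.1, 10.8, 122.3], [-26.3, 10.7, 124.0], [-27.4, 10.7, 123.7], [-28.0, 10.7, 124.5]]
282 [[-54.0, 0.8, 21.0], [-56.0, 0.8, 19.6], [-57.5, 0.8, 19.9], [-26.5, 1.0, 110.4], [-26.4, 1.0, 113.7], [-26.3, 1.0, 116.6], [-26.8, 1.0, 118.0], [-26.2, 1.0, 121.8], [-26.5, 1.0, 123.6], [-27.3, 1.0, 124.0], [-28.0, 1.0, 124.6]]
305 [[-54.7, -16.3, 18.8], [-56.1, -16.3, 19.5], [-57.3, -16.2, 20.5], [-26.6, -10.0, 110.4], [-26.0, -9.7, 114.7], [-26.4, -9.6, 116.4], [-26.2, -9.4, 119.3], [-26.1, -9.2, 122.2], [-26.6, -9.1, 123.3], [-27.1, -9.1, 124.4], [-27.7, -9.0, 125.2]]
```

```bash
python3 -m handwheel '[[[0.0045,-0.0045,0.1],[0,0,0]],[[0.0045,-0.0045,0.2],[0,0,0]],[[0.0045,-0.0045,0.3],[0,0,0]],[[0.0045,-0.0045,0.38],[0,0,0]],[[0.0045,-0.0045,0.4],[0,0,0]]]'
python3 -m handwheel '[[[0,0,0.02],[0,0,0]],[[0,0,0.03],[0,0,0]],[[0,0,0.035],[0,0,0]],[[0,0,0.04],[0,0,0]],[[0,0,0.04],[0,0,0]]]'
python3 -c "
from h import *
go(595.3,-24.9,40,-95.7)"
```

```text
clock: 5.2
tool_pos: [0.5937, -0.0249, 0.0466]
orientation: [179.8, -0.1, -95.7]
force: [-0.1, -1.1, -3.0]
opening: 0.0558
clock: 5.62
tool_pos: [0.5959, -0.0256, 0.0422]
orientation: [-179.9, 0.0, -95.7]
force: [0.2, 1.0, -3.2]
opening: 0.0556
at [595.9 -25.6  42.2] [-1.7993e+02  2.0000e-02 -9.5750e+01] shift [-0.0031  0.0034  0.0112] turn [-0.0002  0.0001 -0.0001] F [ 0.2  1.  -3.2]
```

```bash
python3 -m handwheel '[[[-0.002,0.002,0.004],[0,0,0]],[[-0.002,0.002,0.008],[0,0,0]],[[-0.002,0.002,0.012],[0,0,0]],[[-0.002,0.002,0.012],[0,0,0]],[[-0.002,0.002,0.012],[0,0,0]]]'
python3 -c "
from h import *
from plant import *
go(595.3,-24.9,40,-95.7)
get_obs()
go(595.3,-24.9,40,-95.7)"
```

```text
clock: 6.03
tool_pos: [0.5953, -0.0253, 0.0399]
orientation: [-180.0, 0.0, -95.7]
force: [-3.1, 1.9, 4.8]
opening: 0.0555
at [595.3 -25.3  39.9] [-1.7996e+02  1.0000e-02 -9.5750e+01] shift [-0.0021  0.0002 -0.0006] turn [-0.0001  0.     -0.0001] F [-3.1  1.9  4.8]
at [595.3 -25.3  39.9] [-1.7996e+02  1.0000e-02 -9.5750e+01] shift [-0.0021  0.0002 -0.0006] turn [-0.0001  0.     -0.0001] F [-3.1  1.9  4.8]
```

```bash
python3 -m handwheel '[[[0,0,0],[0,0,0]],[[0,0,0],[0,0,0]],[[0,0,0],[0,0,0]],[[0,0,0],[0,0,0]],[[0,0,0],[0,0,0]]]' -1
python3 -m handwheel '[[[0,0,-0.1],[0,0,0]],[[0,0,-0.3],[0,0,0]],[[0,0,-0.45],[0,0,0]],[[0,0.1,-0.6],[0,0,0]],[[0,0.25,-0.6],[0,0,0]]]'
python3 -m handwheel '[[[0,0.1,0],[0,0,0]],[[0,0.1,0],[0,0,0]],[[0,0.1,0],[0,0,0]],[[0,0.1,0],[0,0,0]]]'
python3 - <<'E'
from h import *
from plant import *
s=snapshot("wrist");np.savez("w3.npz",**s);W=cloud(s)
cv2.imwrite("pics/w3.png",s["color"][:,:,::-1])
for lo,hi in((.068,.0745),(.03,.045),(.015,.025)):print(lo);parts(W,.5,.8,-.1,.05,lo,hi)
W=cloud(snapshot("top"))
print("top");parts(W,.5,.75,-.1,.04,.03,.045,30);parts(W,.5,.75,-.1,.04,.071,.075,30)
go(627.6,187.7,150,-76.9)
E
```

```text
clock: 6.45
tool_pos: [0.5952, -0.0254, 0.0391]
orientation: [-180.0, -0.0, -95.8]
force: [-0.2, 0.6, -0.4]
opening: 0.0832
clock: 6.87
tool_pos: [0.5499, -0.0199, 0.1649]
orientation: [-179.5, 0.1, -95.7]
force: [0.7, -0.5, 1.4]
opening: 0.0877
clock: 7.2
tool_pos: [0.526, -0.0182, 0.1595]
orientation: [-179.9, 0.0, -95.7]
force: [0.5, 0.7, -0.3]
opening: 0.0879
0.068
[ 204    0  157   15 2137] [655.7 -32.7  90.    6.6  84.2] 71.9
[208  49  38  13 326] [632.7   2.6  22.    5.9  86.6] 72.1
[319  50  38  12 322] [625.9 -62.4  21.7   5.6  80.6] 72.1
0.03
[247  21  71  17 381] [649.5 -32.   47.    7.6  84.1] 37.8
[ 242   86   80   57 4429] [594.7 -26.5  56.1  39.1  84.3] 36.0
0.015
top
at [526.2 -18.3 159. ] [ 1.800e+02 -1.000e-02 -9.576e+01] shift [-1.0757 -0.4012  0.0446] turn [ 0.     -0.     -0.0524] F [ 0.   0.5 -1.1]
```

View pics/w3.png

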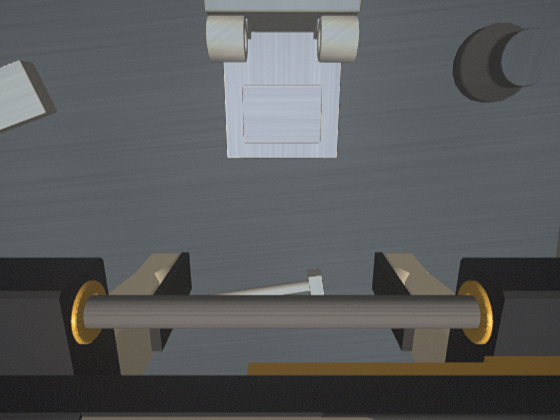

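Plate A sits squarely: it is centred at pixel (282,114) on the base plate (226–339), 0.2 mm from the rest position measured earlier in the wrist frame. Now plate B.

```bash
python3 -m handwheel '[[[-0.18,-0.07,0],[0,0,0]],[[-0.36,-0.13,0],[0,0,0]],[[-0.54,-0.2,0],[0,0,0]]]'
python3 -m handwheel '[[[-0.18,-0.07,0],[0,0,-0.017]],[[-0.36,-0.13,0],[0,0,-0.034]],[[-0.536,-0.2,0],[0,0,-0.0524]],[[-0.536,-0.2,0],[0,0,-0.0524]],[[-0.536,-0.2,0],[0,0,-0.0524]]]'
python3 -m handwheel '[[[0,0,0],[0,0,0]],[[0,0,0],[0,0,0]]]'
python3 - <<'E'
from h import *
from plant import *
s=snapshot("wrist");W=cloud(s)
parts(W,.55,.7,.1,.25,.01,.02)
go(627.7,187.6,20,-76.9)
E
```

```text
clock: 7.55
tool_pos: [0.577, 0.0859, 0.1589]
orientation: [180.0, -0.0, -95.9]
force: [0.2, -0.6, 0.2]
opening: 0.0873
clock: 7.97
tool_pos: [0.6275, 0.1896, 0.1572]
orientation: [179.9, -0.0, -76.8]
force: [0.6, 0.9, -0.3]
opening: 0.0877
clock: 8.13
tool_pos: [0.6264, 0.1869, 0.1586]
orientation: [179.9, -0.0, -77.0]
force: [-0.5, -0.5, -0.4]
opening: 0.0874
[ 247  174   70   49 3254] [627.4 185.7  40.2  56.   12.9] 15.9
at [626.5 186.8 158.9] [ 1.7996e+02 -1.0000e-02 -7.6980e+01] shift [-0.0028 -0.0074  0.6946] turn [ 0.0001 -0.     -0.0002] F [0.  0.3 0.3]
```

```bash
python3 -m handwheel '[[[0,-0.004,0.15],[0,0,0]],[[0,-0.004,0.3],[0,0,0]],[[0,-0.004,0.45],[0,0,0]],[[0,-0.004,0.55],[0,0,0]],[[0,-0.004,0.6],[0,0,0]]]'
python3 -m handwheel '[[[0,0,0.04],[0,0,0]],[[0,0,0.07],[0,0,0]],[[0,0,0.094],[0,0,0]],[[0,0,0.094],[0,0,0]],[[0,0,0.094],[0,0,0]]]'
python3 -m handwheel '[[[0,0,0],[0,0,0]],[[0,0,0],[0,0,0]],[[0,0,0],[0,0,0]],[[0,0,0],[0,0,0]],[[0,0,0],[0,0,0]]]' 1
python3 -m handwheel '[[[0,0,0],[0,0,0]],[[0,0,0],[0,0,0]],[[0,0,0],[0,0,0]]]'
python3 -c "
from h import *
go(595.3,-25.1,20,-95.7)"
```

```text
clock: 8.6
tool_pos: [0.6258, 0.1861, 0.0365]
orientation: [179.8, -0.1, -77.0]
force: [-0.3, -0.1, -0.0]
opening: 0.0876
clock: 9.02
tool_pos: [0.6279, 0.1881, 0.0212]
orientation: [-179.9, 0.0, -76.9]
force: [-0.5, 0.5, 0.2]
opening: 0.0874
clock: 9.43
tool_pos: [0.6275, 0.188, 0.0206]
orientation: [-180.0, 0.0, -76.9]
force: [0.1, -0.3, -0.5]
opening: 0.0598
clock: 9.68
tool_pos: [0.6275, 0.1879, 0.0205]
orientation: [-180.0, -0.0, -76.9]
force: [0.3, 0.1, 2.3]
opening: 0.0559
at [627.5 187.9  20.5] [-180.     -0.    -76.89] shift [1.0008 0.3981 0.0027] turn [-0.     -0.      0.0522] F [0.3 0.1 2.3]
```

```bash
python3 -m handwheel '[[[0,0,-0.1],[0,0,0]],[[0,0,-0.3],[0,0,0]],[[0,0,-0.5],[0,0,0]],[[0,0,-0.6],[0,0,0]],[[0,0,-0.6],[0,0,0]]]'
python3 -m handwheel '[[[0.17,0.07,0],[0,0,0]],[[0.33,0.13,0],[0,0,0]],[[0.5,0.199,0],[0,0,0]]]'
python3 -m handwheel '[[[0.17,0.07,0],[0,0,0.017]],[[0.33,0.13,0],[0,0,0.034]],[[0.5,0.199,0],[0,0,0.0522]],[[0.5,0.199,0],[0,0,0.0522]],[[0.5,0.199,0],[0,0,0.0522]]]'
python3 -m handwheel '[[[0,0,0.1],[0,0,0]],[[0,0,0.2],[0,0,0]],[[0,0,0.28],[0,0,0]],[[0,0,0.3],[0,0,0]],[[0,0,0.3],[0,0,0]]]'
python3 -m handwheel '[[[0,0,0],[0,0,0]],[[0,0,0],[0,0,0]],[[0,0,0],[0,0,0]]]'
python3 -c "
from h import *
go(595.3,-25.3,56.5,-95.75)"
```

```text
clock: 10.1
tool_pos: [0.63, 0.1892, 0.1461]
orientation: [-179.5, 0.1, -76.8]
force: [0.7, 0.3, -3.2]
opening: 0.0558
clock: 10.35
tool_pos: [0.6101, 0.081, 0.139]
orientation: [179.9, 0.0, -76.8]
force: [0.9, 0.4, -3.5]
opening: 0.0556
clock: 10.77
tool_pos: [0.5939, -0.027, 0.1391]
orientation: [179.9, -0.0, -95.9]
force: [-0.1, 0.4, -3.4]
opening: 0.0556
clock: 11.18
tool_pos: [0.5941, -0.0244, 0.0784]
orientation: [179.8, -0.1, -95.6]
force: [0.0, 0.7, -1.9]
opening: 0.0558
clock: 11.43
tool_pos: [0.596, -0.0245, 0.0815]
orientation: [-179.9, 0.0, -95.7]
force: [0.2, -0.2, -2.8]
opening: 0.0556
at [596.  -24.5  81.5] [-1.799e+02  3.000e-02 -9.565e+01] shift [0.0044 0.0033 0.1248] turn [-0.0003  0.0001  0.0003] F [ 0.2 -0.2 -2.8]
```

```bash
python3 -m handwheel '[[[0.003,0.002,0.04],[0,0,0]],[[0.003,0.002,0.08],[0,0,0]],[[0.003,0.002,0.1],[0,0,0]],[[0.003,0.002,0.11],[0,0,0]],[[0.003,0.002,0.11],[0,0,0]]]'
python3 -m handwheel '[[[0,0,0],[0,0,0]],[[0,0,0],[0,0,0]]]'
python3 -c "
from h import *
go(595.3,-25.3,56.5,-95.75)"
```

```text
clock: 11.85
tool_pos: [0.5942, -0.0256, 0.0574]
orientation: [179.9, -0.0, -95.7]
force: [1.3, 0.3, -3.5]
opening: 0.0558
clock: 12.02
tool_pos: [0.595, -0.0254, 0.0585]
orientation: [-180.0, -0.0, -95.7]
force: [0.4, -0.4, -2.9]
opening: 0.0557
at [595.  -25.4  58.5] [-179.99   -0.    -95.68] shift [-0.0008 -0.0016  0.0099] turn [-0.     -0.      0.0002] F [ 0.4 -0.4 -2.9]
```

```bash
python3 -m handwheel '[[[0,-0.001,0.004],[0,0,0]],[[0,-0.001,0.008],[0,0,0]],[[0,-0.001,0.011],[0,0,0]],[[0,-0.001,0.011],[0,0,0]],[[0,-0.001,0.011],[0,0,0]]]'
python3 -m handwheel '[[[0,0,0],[0,0,0]],[[0,0,0],[0,0,0]],[[0,0,0],[0,0,0]],[[0,0,0],[0,0,0]],[[0,0,0],[0,0,0]]]' -1
python3 -m handwheel '[[[0,0,-0.1],[0,0,0]],[[0,0,-0.25],[0,0,0]],[[0,0,-0.4],[0,0,0]],[[0,0.1,-0.5],[0,0,0]],[[0,0.25,-0.5],[0,0,0]]]'
python3 -m handwheel '[[[0,0.1,0],[0,0,0]],[[0,0.1,0],[0,0,0]],[[0,0.1,0],[0,0,0]],[[0,0.1,0],[0,0,0]]]'
python3 - <<'E'
from h import *
from plant import *
s=snapshot("wrist");np.savez("w4.npz",**s);W=cloud(s)
cv2.imwrite("pics/w4.png",s["color"][:,:,::-1])
for lo,hi in((.045,.06),(.068,.0745)):parts(W,.5,.8,-.1,.05,lo,hi)
go(428,298.5,200,-101.8)
E
```

```text
clock: 12.43
tool_pos: [0.5952, -0.0254, 0.0566]
orientation: [-180.0, 0.0, -95.7]
force: [-0.7, 0.8, 1.4]
opening: 0.0558
clock: 12.85
tool_pos: [0.5951, -0.0255, 0.0562]
orientation: [-180.0, 0.0, -95.7]
force: [0.5, -0.2, -0.0]
opening: 0.0829
clock: 13.27
tool_pos: [0.5491, -0.0201, 0.1604]
orientation: [-179.6, 0.1, -95.7]
force: [-0.1, 0.5, 1.0]
opening: 0.0872
clock: 13.6
tool_pos: [0.5259, -0.0184, 0.1566]
orientation: [-179.9, 0.0, -95.7]
force: [0.6, 0.4, -0.3]
opening: 0.0876
[244  15  77  37 554] [643.5 -31.6  46.8  20.   83.3] 54.4
[ 239   85   86   61 5087] [594.5 -26.6  56.1  38.9  84.4] 52.0
[ 203    0  159   13 1937] [655.4 -32.7  90.5   5.8  84.3] 71.8
[207  45  38  16 337] [632.9   2.3   7.4  22.2   1. ] 72.3
[319  47  39  15 316] [626.3 -62.6  21.9   6.3  80.2] 72.2
at [526.1 -18.4 156.3] [-179.96    0.    -95.68] shift [-1.5284  0.6447 -0.2188] turn [-0.0001  0.      0.017 ] F [ 1.2 -0.1 -0.2]
```

View pics/w4.png

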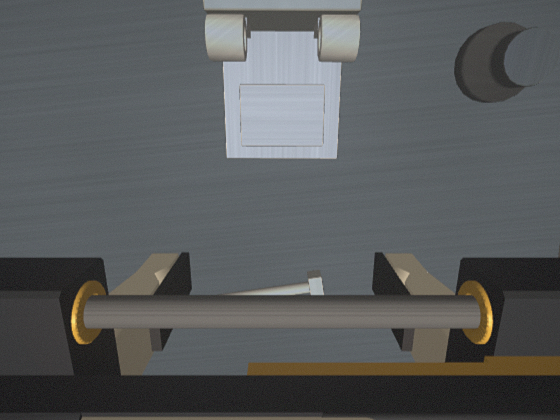

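Plate B is on plate A: pile top at 52.0 mm, centre within 0.3 mm of the rest, edges parallel, nominally at pixel (282,115). Now to the leaf.

```bash
python3 -m handwheel '[[[-0.19,0.09,0],[0,0,0]],[[-0.38,0.18,0],[0,0,0]],[[-0.57,0.266,-0.05],[0,0,0]],[[-0.76,0.355,-0.05],[0,0,0]]]'
python3 -m handwheel '[[[-0.19,0.09,0],[0,0,0]],[[-0.38,0.18,0],[0,0,0]],[[-0.57,0.266,-0.05],[0,0,0.0187]],[[-0.76,0.355,-0.05],[0,0,0.0187]],[[-0.76,0.355,-0.05],[0,0,0.0187]]]'
python3 -m handwheel '[[[0,0,0],[0,0,0]],[[0,0,0],[0,0,0]],[[0,0,0],[0,0,0]]]'
python3 - <<'E'
from h import *
from plant import *
s=snapshot("wrist");np.savez("w5.npz",**s);W=cloud(s)
cv2.imwrite("pics/w5.png",s["color"][:,:,::-1])
for lo,hi in((.005,.014),(.016,.04)):parts(W,.3,.6,.2,.4,lo,hi)
go(415.4,297.7,16,-102.4)
E
```

```text
clock: 13.98
tool_pos: [0.4711, 0.1393, 0.167]
orientation: [-179.9, 0.0, -95.8]
force: [2.2, 0.4, 0.2]
opening: 0.0875
clock: 14.4
tool_pos: [0.4146, 0.3019, 0.1766]
orientation: [-179.9, 0.1, -102.3]
force: [0.5, 0.2, 0.5]
opening: 0.0874
clock: 14.65
tool_pos: [0.4152, 0.2952, 0.1756]
orientation: [180.0, -0.1, -102.4]
force: [-0.8, -0.2, -0.7]
opening: 0.0878
[ 253  115   52  180 8547] [399.8 299.8  44.1 167.4  77.4] 9.9
[ 256   82   46   33 1475] [494.3 278.7  35.9  24.5  77.6] 24.1
at [415.3 294.9 175.7] [ 1.7998e+02 -5.0000e-02 -1.0249e+02] shift [-0.0143  0.0021  0.7986] turn [ 0.0001 -0.0001 -0.0002] F [ 0.1  0.2 -0. ]
```

View pics/w5.png

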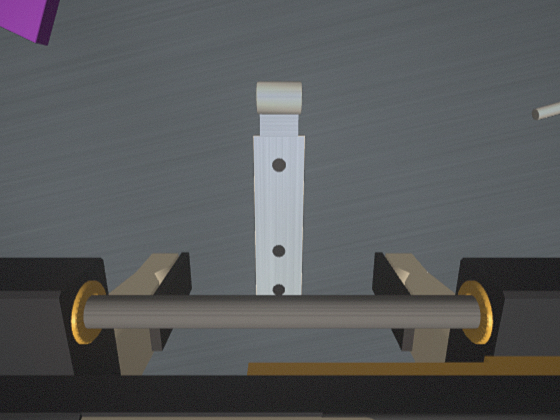

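The leaf (grey) is centred at pixel u≈279 between the fingers, with its knuckle at (279,98) and parallel to the tool. Descending and gripping.

```bash
python3 -m handwheel '[[[-0.012,0.002,0.17],[0,0,0]],[[-0.012,0.002,0.34],[0,0,0]],[[-0.012,0.002,0.5],[0,0,0]],[[-0.012,0.002,0.62],[0,0,0]],[[-0.012,0.002,0.68],[0,0,0]]]'
python3 -m handwheel '[[[0,0,0.05],[0,0,0]],[[0,0,0.09],[0,0,0]],[[0,0,0.116],[0,0,0]],[[0,0,0.116],[0,0,0]],[[0,0,0.116],[0,0,0]]]'
python3 -c "
from h import *
go(415.1,297.8,16,-102.4)"
```

```text
clock: 15.12
tool_pos: [0.4145, 0.2956, 0.0371]
orientation: [179.9, -0.2, -102.6]
force: [-0.4, -0.9, 0.3]
opening: 0.0879
clock: 15.53
tool_pos: [0.4154, 0.2985, 0.0174]
orientation: [-180.0, 0.0, -102.4]
force: [0.7, 0.7, 0.1]
opening: 0.0875
at [415.4 298.5  17.4] [-1.7998e+02  3.0000e-02 -1.0243e+02] shift [0.0038 0.0005 0.0069] turn [-0.0001  0.0001 -0.0001] F [0.7 0.7 0.1]
```

```bash
python3 -m handwheel '[[[0.003,0,0.005],[0,0,0]],[[0.003,0,0.005],[0,0,0]],[[0.003,0,0.005],[0,0,0]],[[0.003,0,0.005],[0,0,0]],[[0.003,0,0.005],[0,0,0]]]' 1
python3 -m handwheel '[[[0,0,0],[0,0,0]],[[0,0,0],[0,0,0]],[[0,0,0],[0,0,0]],[[0,0,0],[0,0,0]],[[0,0,0],[0,0,0]]]'
python3 -c "
from h import *
go(415.1,297.8,16,-102.4)"
python3 -m handwheel '[[[0,0,-0.1],[0,0,0]],[[0,0,-0.2],[0,0,0]],[[0,0,-0.35],[0,0,0]],[[0,0,-0.5],[0,0,0]],[[0,0,-0.6],[0,0,0]]]'
python3 -m handwheel '[[[0,0,0],[0,0,0]],[[0,0,0],[0,0,0]],[[0,0,0],[0,0,0]]]'
python3 - <<'E'
from h import *
from plant import *
s=snapshot("wrist");np.savez("w6.npz",**s);W=cloud(s)
cv2.imwrite("pics/w6.png",s["color"][:,:,::-1])
print(get_obs()["moment"]);parts(W,.3,.6,.2,.4,.08,.18)
go(555,-21,128,-95.7)
E
```

```text
clock: 15.95
tool_pos: [0.4149, 0.298, 0.0163]
orientation: [-180.0, 0.0, -102.4]
force: [-0.6, -0.9, -0.6]
opening: 0.0597
clock: 16.37
tool_pos: [0.4149, 0.2979, 0.016]
orientation: [-180.0, 0.0, -102.4]
force: [-1.0, 0.5, 2.9]
opening: 0.0438
at [414.9 297.9  16. ] [-180.      0.   -102.42] shift [ 0.     -0.0012 -0.    ] turn [-0.  0. -0.] F [-1.   0.5  2.9]
clock: 16.78
tool_pos: [0.4149, 0.2978, 0.1378]
orientation: [-180.0, 0.0, -102.4]
force: [0.8, 0.5, -5.4]
opening: 0.0438
clock: 17.03
tool_pos: [0.4139, 0.2968, 0.1344]
orientation: [179.9, -0.1, -102.5]
force: [0.3, -0.9, -4.4]
opening: 0.0431
[-0.0614707   0.02018973 -0.03092421]
[  187    55   190   240 26368] [455.6 286.7  75.8 103.5  78.1] 128.7
[201 329  27  34 632] [417.3 319.2   4.4  20.1  78.4] 167.2
[ 236  329   91   34 3034] [378.1 303.6  44.   21.   77.7] 128.2
[336 329  27  34 632] [407.2 272.8   4.4  19.7  77.1] 167.2
at [413.9 296.7 134. ] [ 1.7990e+02 -1.7000e-01 -1.0245e+02] shift [ 1.3988 -1.0316  0.0325] turn [ 0.0003 -0.0004 -0.0188] F [ 0.1 -0.2 -4.9]
```

View pics/w6.png

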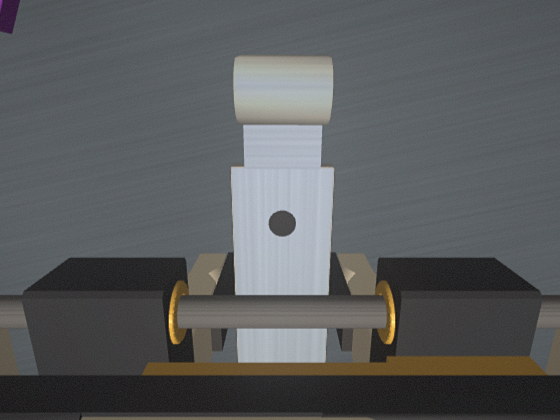

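The leaf is held level and straight in the jaws, with its knuckle at pixel (283,90). Moving over the jamb.

```bash
python3 -m handwheel '[[[0.14,-0.1,0],[0,0,0]],[[0.28,-0.2,0],[0,0,0]],[[0.42,-0.31,0],[0,0,0]],[[0.56,-0.41,0],[0,0,0]],[[0.7,-0.515,0],[0,0,0]]]'
python3 -m handwheel '[[[0.14,-0.1,0],[0,0,0]],[[0.28,-0.2,0],[0,0,-0.005]],[[0.42,-0.31,0],[0,0,-0.01]],[[0.56,-0.41,0],[0,0,-0.015]],[[0.7,-0.515,0],[0,0,-0.0188]]]'
python3 -m handwheel '[[[0,0,0],[0,0,0]],[[0,0,0],[0,0,0]],[[0,0,0],[0,0,0]],[[0,0,0],[0,0,0]],[[0,0,0],[0,0,0]]]'
python3 - <<'E'
from h import *
from plant import *
s=snapshot("wrist");np.savez("w7.npz",**s);W=cloud(s)
cv2.imwrite("pics/w7.png",s["color"][:,:,::-1])
u=Ro.from_euler("z",-5.7,degrees=True).as_matrix()
J=(W-np.array([.6395,-.0312,0]))@u*1000
parts(W,.55,.75,-.1,.05,.068,.0745);parts(W,.55,.75,-.1,.05,.0755,.09);parts(W,.5,.8,-.1,.05,.131,.16)
for c in(265,282,300):print(c,[J[r,c].round(1).tolist() for r in range(40,240,14)])
for r in(90,180,230):
    i=[k for k in range(150,400) if J[r,k,2]>115];print(r,i[0],i[-1],J[r,i[0]].round(1),J[r,i[-1]].round(1))
go(554.9,-20.8,100,-95.7)
E
```

```text
clock: 17.5
tool_pos: [0.4846, 0.1369, 0.1341]
orientation: [179.9, -0.1, -102.4]
force: [0.6, 0.9, -5.1]
opening: 0.0435
clock: 17.92
tool_pos: [0.5551, -0.0219, 0.1338]
orientation: [179.8, -0.1, -95.6]
force: [0.8, 0.6, -5.4]
opening: 0.0435
clock: 18.33
tool_pos: [0.5553, -0.0191, 0.1354]
orientation: [179.9, -0.0, -95.6]
force: [0.1, 1.2, -4.2]
opening: 0.0436
[ 200    0  175   63 9244] [667.4 -33.9  90.2  29.9  84.6] 72.0
[333  65  36   9 216] [645.9 -66.1  18.6   4.5  84.4] 72.4
[331 101  36  12 256] [626.4 -64.4  18.9   5.9  84.4] 72.2
[225   4  20  22 276] [676.8  -8.3   9.7   9.7  84.9] 76.2
[329   5  20  22 250] [671.3 -60.5   9.8   9.4  32.4] 76.2
[204  71  29  33 768] [643.2   4.9  15.2  16.   81.9] 77.1
[ 333   72   36   33 1007] [635.9 -65.1  19.2  16.2  84.5] 77.1
[ 232   55  102   71 6868] [636.6 -28.5  36.2  25.5  83.9] 143.4
[ 187  257   48   38 1443] [564.    5.   23.5  11.4  39.4] 144.8
[ 329  257   48   38 1445] [559.  -46.7  11.4  23.3  39.9] 144.9
265 [[23.7, 11.3, 72.3], [17.1, 11.5, 70.9], [4.0, 8.5, 142.8], [-0.8, 8.4, 145.4], [-5.4, 8.5, 144.7], [-10.2, 8.
[... 433 characters left out ...]
1, 2.3, 129.5], [-51.2, 2.3, 129.9], [-57.9, 2.3, 128.8], [-64.3, 2.2, 129.4]]
300 [[23.9, -7.1, 71.6], [17.0, -7.2, 72.1], [4.0, -3.8, 143.2], [-0.7, -3.8, 144.9], [-5.4, -3.9, 145.7], [-10.2, -4.1, 142.2], [-15.6, -4.5, 136.2], [-21.5, -4.9, 129.8], [-27.2, -5.1, 129.1], [-32.9, -5.1, 129.9], [-39.5, -5.4, 126.8], [-45.4, -5.5, 128.1], [-51.3, -5.5, 129.5], [-57.5, -5.6, 130.1], [-64.6, -5.8, 128.3]]
90 233 332 [ -3.4  19.8 144.6] [ -3.3 -15.3 144.2]
180 231 333 [-39.1  23.9 129. ] [-39.2 -19.4 128. ]
230 233 331 [-62.   24.  127.9] [-61.3 -19.3 129.7]
at [555.5 -19.  135.7] [ 1.7997e+02 -1.0000e-02 -9.5570e+01] shift [0.0091 0.0019 0.1783] turn [ 0.0001 -0.      0.0004] F [-0.   0.8 -4.7]
```

View pics/w7.png

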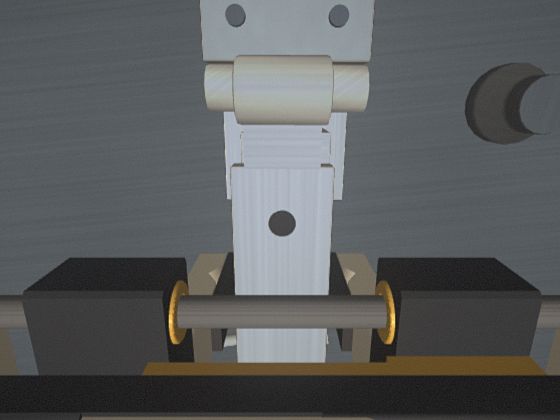

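Wrist view: the leaf knuckle at (283,90) is over the gap, about 3 mm short of the axis as planned and 2.2 mm to the +y side. Correcting that and lowering in stages.

```bash
python3 -m handwheel '[[[0.0105,0,0.06],[0,0,0]],[[0.0105,0,0.12],[0,0,0]],[[0.0105,0,0.17],[0,0,0]],[[0.0105,0,0.2],[0,0,0]],[[0.0105,0,0.2],[0,0,0]]]'
python3 -m handwheel '[[[0,0,0],[0,0,0]],[[0,0,0],[0,0,0]],[[0,0,0],[0,0,0]]]'
python3 - <<'E'
from h import *
from plant import *
s=snapshot("wrist");W=cloud(s)
u=Ro.from_euler("z",-5.7,degrees=True).as_matrix()
J=(W-np.array([.6395,-.0312,0]))@u*1000
parts(W,.55,.75,-.1,.05,.09,.115);parts(W,.55,.75,-.1,.05,.0755,.085)
parts(W,.62,.75,-.1,.05,.067,.0745)
for r in(90,180,230):
    i=[k for k in range(150,400) if J[r,k,2]>79];print(r,i[0],i[-1],J[r,i[0]].round(1),J[r,i[-1]].round(1))
go(554.9,-20.8,68,-95.7)
E
```

```text
clock: 18.8
tool_pos: [0.5547, -0.0218, 0.0946]
orientation: [179.9, -0.0, -95.6]
force: [0.2, -0.1, -4.8]
opening: 0.0438
clock: 19.05
tool_pos: [0.5561, -0.0219, 0.0966]
orientation: [-179.9, 0.0, -95.6]
force: [0.8, -0.7, -5.3]
opening: 0.0433
[  187    55   190   240 21635] [600.7 -24.1  76.  101.4  90. ] 91.3
[ 179   66   53   42 1720] [642.6   1.7  22.4  16.5  82.9] 77.0
[ 332   67   52   41 1699] [636.1 -64.1  21.9  16.4  84.4] 77.2
[  174     0   215    58 11305] [663.4 -33.4  90.5  21.7  84.1] 72.0
[180  58  53  18 430] [6.526e+02 3.000e-01 2.190e+01 7.000e+00 7.720e+01] 72.2
[332  59  51  12 399] [646.1 -64.8  21.4   5.1  86.8] 72.3
[183  90  51  27 482] [633.1   1.5  10.5  23.4  11. ] 72.2
[331 105  49  13 430] [626.1 -63.   21.3   5.4  84.4] 72.2
90 233 357 [ -2.3  17.1 105.8] [ -1.3 -32.2  79.1]
180 231 333 [-38.1  21.3  90. ] [-37.9 -21.9  90.5]
230 233 331 [-60.6  21.3  90. ] [-60.5 -22.1  90. ]
at [556.1 -21.9  96.6] [-1.7994e+02  2.0000e-02 -9.5640e+01] shift [-0.0048  0.0065  0.1429] turn [-0.0002  0.0001  0.0002] F [ 0.1 -0.1 -5.3]
```

```bash
python3 -m handwheel '[[[-0.0015,0.004,0.03],[0,0,0]],[[-0.0015,0.004,0.06],[0,0,0]],[[-0.0015,0.004,0.09],[0,0,0]],[[-0.0015,0.004,0.115],[0,0,0]],[[-0.0015,0.004,0.12],[0,0,0]]]'
python3 -m handwheel '[[[0,0,0],[0,0,0]],[[0,0,0],[0,0,0]],[[0,0,0],[0,0,0]]]'
python3 -c "
from h import *
go(554.9,-20.8,68,-95.7)"
```

```text
clock: 19.52
tool_pos: [0.5541, -0.0219, 0.0705]
orientation: [179.9, -0.0, -95.7]
force: [-0.6, -0.7, -4.0]
opening: 0.0436
clock: 19.77
tool_pos: [0.5551, -0.0216, 0.0721]
orientation: [-180.0, 0.0, -95.6]
force: [-0.2, -0.5, -4.6]
opening: 0.0434
at [555.1 -21.6  72.1] [-179.98    0.    -95.65] shift [-0.004   0.0015  0.0206] turn [-0.0001  0.      0.0001] F [-0.2 -0.5 -4.6]
```

```bash
python3 -m handwheel '[[[0,0,0.006],[0,0,0]],[[0,0,0.012],[0,0,0]],[[0,0,0.017],[0,0,0]],[[0,0,0.017],[0,0,0]],[[0,0,0.017],[0,0,0]]]'
python3 -m handwheel '[[[0,-0.004,0],[0,0,0]],[[0,-0.007,0],[0,0,0]],[[0,-0.01,0],[0,0,0]],[[0,-0.01,0],[0,0,0]],[[0,-0.01,0],[0,0,0]]]'
python3 -m handwheel '[[[0,-0.0025,0],[0,0,0]],[[0,-0.0025,0],[0,0,0]],[[0,-0.0025,0],[0,0,0]],[[0,-0.0025,0],[0,0,0]]]'
python3 -c "
from h import *
go(554.9,-20.8,68,-95.7)"
```

```text
clock: 20.18
tool_pos: [0.5548, -0.0217, 0.0685]
orientation: [180.0, -0.0, -95.6]
force: [0.1, 0.2, -4.9]
opening: 0.0435
clock: 20.6
tool_pos: [0.5569, -0.0219, 0.0685]
orientation: [-180.0, 0.0, -95.7]
force: [0.6, 1.0, -4.6]
opening: 0.0436
clock: 20.93
tool_pos: [0.5573, -0.0219, 0.0685]
orientation: [-180.0, 0.0, -95.7]
force: [0.0, -0.1, -5.0]
opening: 0.0433
at [557.3 -21.9  68.5] [-180.      0.    -95.65] shift [-0.0044  0.0127  0.0027] turn [-0.      0.      0.0001] F [ 0.  -0.1 -5. ]
```

```bash
for i in 1; do
python3 -m handwheel '[[[0,-0.0025,0],[0,0,0]],[[0,-0.0025,0],[0,0,0]],[[0,-0.0025,0],[0,0,0]]]'
python3 -m handwheel '[[[0,-0.0025,0],[0,0,0]],[[0,-0.0025,0],[0,0,0]],[[0,-0.0025,0],[0,0,0]]]'
done
```

```text
clock: 21.18
tool_pos: [0.5579, -0.022, 0.0686]
orientation: [-180.0, -0.0, -95.7]
force: [-0.3, -0.4, -5.9]
opening: 0.0436
clock: 21.43
tool_pos: [0.5584, -0.022, 0.0686]
orientation: [-180.0, 0.0, -95.6]
force: [-0.3, 0.0, -4.2]
opening: 0.0437
```

```bash
python3 -m handwheel '[[[0,-0.002,0],[0,0,0]],[[0,-0.002,0],[0,0,0]],[[0,-0.002,0],[0,0,0]]]'
python3 - <<'E'
from h import *
from plant import *
s=snapshot("wrist");np.savez("w8.npz",**s);W=cloud(s)
cv2.imwrite("pics/w8.png",s["color"][:,:,::-1])
u=Ro.from_euler("z",-5.7,degrees=True).as_matrix()
J=(W-np.array([.6395,-.0312,0]))@u*1000
for c in(200,215,270,283,295,350,365):print(c,[J[r,c,[0,2]].round(1).tolist() for r in range(50,120,6)])
for r in(75,85,95):print(r,[J[r,c,1:].round(1).tolist() for c in (*range(218,245,3),*range(322,350,3))])
E
```

```text
clock: 21.68
tool_pos: [0.5588, -0.0221, 0.0686]
orientation: [-180.0, 0.0, -95.7]
force: [0.3, 0.4, -4.6]
opening: 0.0435
200 [[14.4, 69.8], [12.8, 66.2], [10.0, 72.6], [7.8, 75.4], [5.8, 75.7], [3.7, 76.8], [1.6, 78.4], [-0.4, 77.6], [-2.4, 77.7], [-4.5, 77.2], [-6.6, 75.0], [-8.8, 74.2]]
215 [[14.2, 71.3], [13.5, 60.1], [10.2, 71.2], [7.8, 75.3], [5.7, 76.3], [3.7, 76.9], [1.6, 78.5], [-0.4, 78.5], [-2.4, 77.2], [-4.5, 77.4], [-6.6, 76.2], [-8.7, 73.9]]
270 [[14.1, 72.5], [12.5, 68.8], [9.9, 74.0], [7.8, 76.0], [5.7, 77.3], [3.7, 77.0], [1.7, 77.6], [-0.4, 78.3], [-2.4, 77.6], [-4.4, 76.1], [-6.5, 76.0], [-8.7, 74.5]]
283 [[14.2, 71.3], [12.6, 68.0], [10.0, 73.4], [7.7, 76.9], [nan, nan], [3.6, 78.5], [1.7, 77.8], [-0.4, 78.7], [-2.4, 79.1], [-4.4, 77.4], [-6.5, 75.7], [-8.7, 74.8]]
295 [[13.9, 73.9], [12.5, 69.0], [9.9, 74.2], [7.7, 76.6], [5.7, 77.3], [3.7, 77.3], [1.7, 77.8], [-0.3, 77.5], [-2.4, 78.4], [-4.4, 77.9], [-6.5, 76.1], [-8.6, 76.3]]
350 [[14.3, 70.9], [13.3, 62.3], [10.1, 72.7], [8.0, 74.2], [5.9, 75.1], [nan, nan], [1.7, 77.7], [-0.3, 77.5], [-2.3, 77.4], [-4.4, 78
[... 338 characters left out ...]
, 77.8], [-15.4, 76.0], [-16.4, 76.6], [-17.4, 77.4], [-21.9, 52.0], [-22.1, 59.7], [-22.9, 62.1], [-21.9, 75.7], [-22.8, 76.5], [-24.0, 75.8]]
85 [[22.4, 77.6], [24.3, 58.8], [23.2, 58.5], [22.3, 56.3], [27.4, 8.9], [17.2, 77.0], [16.0, 78.1], [14.8, 79.1], [13.9, 77.9], [-14.2, 78.8], [-15.3, 78.0], [-16.4, 77.8], [-17.4, 78.5], [-28.1, 8.3], [-22.3, 59.3], [-23.7, 58.2], [-22.1, 75.5], [-23.0, 76.4], [-23.9, 77.1]]
95 [[22.6, 77.8], [22.2, 73.4], [23.4, 57.9], [22.1, 58.6], [27.7, 8.6], [17.4, 76.2], [16.2, 77.8], [15.2, 77.2], [13.9, 79.0], [-14.4, 78.0], [-15.4, 78.8], [-16.6, 77.2], [-17.6, 78.1], [-21.9, 54.7], [-22.7, 57.9], [-24.0, 57.4], [-22.1, 76.5], [-23.0, 77.5], [-24.1, 77.4]]
```

View pics/w8.png

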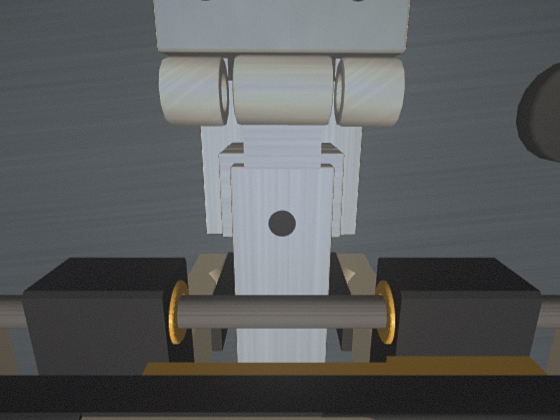

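The leaf knuckle at (283,90) is now in line with the jamb knuckles at (195,90) and (369,90), with equal gaps each side. I'll make a short touch on the block face, then seat the leaf on the pile.

```bash
python3 -m handwheel '[[[0,-0.002,0],[0,0,0]],[[0,-0.002,0],[0,0,0]],[[0,-0.002,0],[0,0,0]]]'
python3 -m handwheel '[[[0,0,0.002],[0,0,0]],[[0,0,0.003],[0,0,0]],[[0,0,0.003],[0,0,0]],[[0,0,0.003],[0,0,0]]]'
```

```text
clock: 21.98
tool_pos: [0.5592, -0.0221, 0.0685]
orientation: [-180.0, -0.0, -95.7]
force: [0.4, 0.1, -4.9]
opening: 0.0438
clock: 22.32
tool_pos: [0.5591, -0.0221, 0.068]
orientation: [-180.0, -0.0, -95.6]
force: [-0.6, -0.0, -3.5]
opening: 0.0434
```

```bash
python3 -m handwheel '[[[0,-0.0015,0],[0,0,0]],[[0,-0.0015,0],[0,0,0]],[[0,-0.0015,0],[0,0,0]]]'
python3 -m handwheel '[[[0,-0.0015,0],[0,0,0]],[[0,-0.0015,0],[0,0,0]],[[0,-0.0015,0],[0,0,0]]]'
python3 - <<'E'
from h import *
from plant import *
s=snapshot("wrist");np.savez("w9.npz",**s)
c=s["color"][35:165,140:420,::-1];cv2.imwrite("pics/w9.png",cv2.resize(c,None,fx=2.8,fy=2.8,interpolation=cv2.INTER_CUBIC))
W=cloud(s);u=Ro.from_euler("z",-5.7,degrees=True).as_matrix()
J=(W-np.array([.6395,-.0312,0]))@u*1000
# cylinder axis fit: known r=13, per knuckle
from scipy.optimize import least_squares
for a,b in((185,220),(245,320),(345,380)):
    Q=J[58:118,a:b].reshape(-1,3);Q=Q[(Q[:,2]>68)&(Q[:,2]<82)&(Q[:,0]<11)&(Q[:,0]>-12)]
    f=least_squares(lambda p:np.hypot(Q[:,0]-p[0],Q[:,2]-p[1])-13,[0,65],loss="soft_l1");print(len(Q),f.x.round(2),Q[:,0].min().round(1),Q[:,0].max().round(1))
E
```

```text
clock: 22.57
tool_pos: [0.5592, -0.0221, 0.0679]
orientation: [180.0, -0.0, -95.7]
force: [-2.5, 0.3, -2.4]
opening: 0.0438
clock: 22.82
tool_pos: [0.5592, -0.0221, 0.0679]
orientation: [180.0, -0.0, -95.7]
force: [-4.4, 1.6, 0.8]
opening: 0.0436
1984 [-0.21 64.66] -8.6 11.0
4259 [ 0.81 64.84] -8.6 11.0
1954 [-0.31 64.7 ] -8.5 11.0
```

View pics/w9.png

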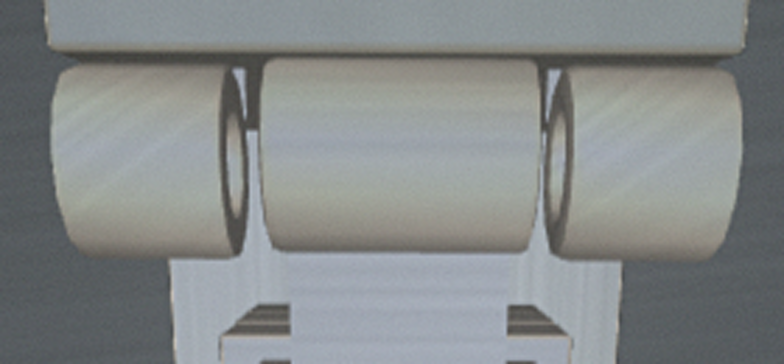

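The block face is touched (Fx about −4 N). In the picture the leaf knuckle sits about 0.5–0.8 mm ahead of the jamb knuckles, as expected at the face. I'll ease it back about 0.5 mm, unloaded, and seat it.

```bash
python3 -m handwheel '[[[0,0,-0.0025],[0,0,0]],[[0,0.003,-0.0025],[0,0,0]],[[0,0.0055,-0.0025],[0,0,0]],[[0,0.0055,-0.0025],[0,0,0]],[[0,0.0055,-0.0025],[0,0,0]]]'
python3 -m handwheel '[[[0,0,0.002],[0,0,0]],[[0,0,0.004],[0,0,0]],[[0,0,0.0045],[0,0,0]],[[0,0,0.0045],[0,0,0]],[[0,0,0.0045],[0,0,0]]]'
cat > fit.py <<'E'
from h import *
from plant import *
from scipy.optimize import least_squares
s=snapshot("wrist")
W=cloud(s);u=Ro.from_euler("z",-5.7,degrees=True).as_matrix()
J=(W-np.array([.6395,-.0312,0]))@u*1000
for a,b in((185,220),(245,320),(345,380)):
    Q=J[58:118,a:b].reshape(-1,3);Q=Q[(Q[:,2]>68)&(Q[:,2]<82)&(Q[:,0]<11)&(Q[:,0]>-12)]
    f=least_squares(lambda p:np.hypot(Q[:,0]-p[0],Q[:,2]-p[1])-13,[0,65],loss="soft_l1");print(f.x.round(2))
g=s["color"].mean(2)
for a,b in((185,220),(250,315),(345,380)):
    p=g[110:140,a:b].mean(1);print(a,p.round(0).astype(int))
cv2.imwrite("pics/w10.png",cv2.resize(s["color"][35:245,140:420,::-1],None,fx=2.8,fy=2.8,interpolation=cv2.INTER_CUBIC))
go(558.8,-22,68,-95.7)
E
python3 fit.py
```

```text
clock: 23.28
tool_pos: [0.5591, -0.022, 0.0685]
orientation: [-180.0, 0.0, -95.6]
force: [-0.1, 0.3, -5.2]
opening: 0.0439
clock: 23.7
tool_pos: [0.559, -0.022, 0.0679]
orientation: [-180.0, 0.0, -95.6]
force: [-0.6, 0.0, 0.5]
opening: 0.0438
[-0.19 64.65]
[ 0.48 65.15]
[-0.31 64.65]
185 [154 153 151 149 148 146 144 142 140 138 132 127 121 114 108 100 112 137
 137 136 135 135 136 136 135 136 137 136 136 136]
250 [152 150 148 146 144 142 140 138 135 129 124 118 113 105 106 141 175 173
 171 169 168 167 167 168 169 171 171 170 167 166]
345 [154 152 150 148 146 144 142 140 138 136 133 128 122 116 110 103 100 112
 132 131 130 130 131 130 130 129 129 129 130 130]
at [558.9 -22.   67.8] [-179.96    0.    -95.64] shift [-0.0001  0.0007 -0.0008] turn [-0.0001  0.      0.0002] F [-1.4  0.4  0.3]
```

View pics/w10.png

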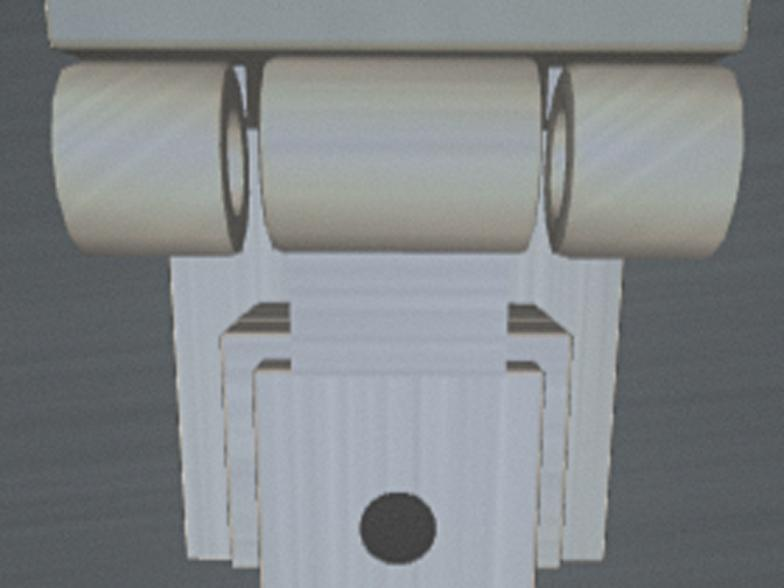

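```bash
python3 -m handwheel '[[[0,0,-0.004],[0,0,0]],[[0,0.001,-0.004],[0,0,0]],[[0,0.0025,-0.004],[0,0,0]],[[0,0.0025,-0.004],[0,0,0]],[[0,0.0025,-0.004],[0,0,0]]]'
python3 -m handwheel '[[[0,0,0.002],[0,0,0]],[[0,0,0.004],[0,0,0]],[[0,0,0.004],[0,0,0]],[[0,0,0.004],[0,0,0]],[[0,0,0.004],[0,0,0]]]'
python3 fit.py
python3 - <<'E'
from h import *
from plant import *
s=snapshot("side");W=cloud(s)
cv2.imwrite("pics/side9.png",cv2.resize(s["color"][190:270,290:390,::-1],None,fx=7,fy=7,interpolation=cv2.INTER_CUBIC))
E
```

```text
clock: 24.17
tool_pos: [0.558, -0.022, 0.0681]
orientation: [180.0, -0.0, -95.7]
force: [-0.0, -0.2, -5.4]
opening: 0.0435
clock: 24.58
tool_pos: [0.558, -0.022, 0.0678]
orientation: [180.0, -0.0, -95.7]
force: [-3.3, 0.3, 1.5]
opening: 0.0436
[-0.11 64.64]
[-0.5  65.31]
[-0.3  64.67]
185 [151 148 147 145 143 141 139 135 129 123 117 111 104 104 123 139 139 137
 137 137 137 136 137 136 137 135 135 136 136 137]
250 [152 151 149 147 145 143 141 139 136 131 125 120 114 106 102 131 175 174
 171 170 168 167 167 169 170 171 171 170 167 166]
345 [149 146 144 142 141 138 137 134 130 124 119 113 107 101 105 125 131 131
 130 130 130 131 131 130 129 129 129 130 130 129]
at [558.  -22.   67.8] [180.    -0.   -95.65] shift [-0.0005 -0.0039 -0.0012] turn [ 0.     -0.      0.0001] F [-3.8  0.2  2.9]
```

No more pictures can be viewed, so I'm using numbers. The camera fit says 0.3 mm behind the axis and the block-touch reference says about 0.7 mm behind. I'll move forward 0.5 mm.

```bash
python3 -m handwheel '[[[0,0,-0.003],[0,0,0]],[[0,-0.001,-0.003],[0,0,0]],[[0,-0.0025,-0.003],[0,0,0]],[[0,-0.0025,-0.003],[0,0,0]],[[0,-0.0025,-0.003],[0,0,0]]]'
python3 -m handwheel '[[[0,0,0.002],[0,0,0]],[[0,0,0.003],[0,0,0]],[[0,0,0.0035],[0,0,0]],[[0,0,0.0035],[0,0,0]],[[0,0,0.0035],[0,0,0]]]'
python3 -m handwheel '[[[0,0,0],[0,0,0]],[[0,0,0],[0,0,0]],[[0,0,0],[0,0,0]],[[0,0,0],[0,0,0]],[[0,0,0],[0,0,0]]]'
python3 fit.py
python3 - <<'E'
from h import *
from plant import *
W=cloud(snapshot("wrist"));u=Ro.from_euler("z",-5.7,degrees=True).as_matrix()
J=(W-np.array([.6395,-.0312,0]))@u*1000
for lo,hi,n in((50,54,"pile"),(60,64,"strap")):
    m=(J[...,2]>lo-1)&(J[...,2]<hi+1)&(abs(J[...,1])<35)&(J[...,0]<-22)&(J[...,0]>-66);Q=J[m];print(n,len(Q),np.percentile(Q,[1,99],axis=0).round(1).tolist())
E
```

```text
clock: 25.1
tool_pos: [0.5587, -0.022, 0.068]
orientation: [-180.0, 0.0, -95.7]
force: [-1.4, -0.3, -4.0]
opening: 0.0438
clock: 25.52
tool_pos: [0.5587, -0.022, 0.0677]
orientation: [-180.0, 0.0, -95.6]
force: [-2.7, -0.4, 3.5]
opening: 0.0437
clock: 25.93
tool_pos: [0.5587, -0.022, 0.0676]
orientation: [-180.0, 0.0, -95.6]
force: [-4.0, 1.2, 5.6]
opening: 0.0435
[-0.16 64.67]
[ 0.15 65.65]
[-0.3  64.66]
185 [154 152 150 148 147 145 143 141 139 134 129 123 117 110 103 106 125 137
 137 136 136 136 136 136 136 136 135 135 136 137]
250 [152 150 149 147 145 143 141 139 136 132 126 121 115 108  99 123 173 174
 171 170 168 167 166 168 170 171 171 170 168 166]
345 [152 150 148 146 144 142 141 138 136 133 130 124 118 112 106  99 109 132
 132 130 131 130 131 131 130 129 129 129 129 129]
at [558.7 -22.   67.6] [-179.99    0.    -95.64] shift [-0.0002 -0.0005 -0.0019] turn [-0.      0.      0.0002] F [-2.3  1.9  4.7]
pile 2004 [[-64.5, -27.6, 50.2], [-25.4, 28.0, 53.5]]
strap 9590 [[-65.6, -21.5, 60.6], [-22.6, 21.2, 63.7]]
```

The knuckle fit has risen about 1 mm: pressing has turned the leaf nose-up in the pads. I'll lift slightly and measure its tilt against the jamb.

```bash
python3 -m handwheel '[[[0,0,-0.003],[0,0,0]],[[0,0,-0.005],[0,0,0]],[[0,0,-0.005],[0,0,0]],[[0,0,-0.005],[0,0,0]],[[0,0,-0.005],[0,0,0]]]'
cat > tilt.py <<'E'
from h import *
from plant import *
u=Ro.from_euler("z",-5.7,degrees=True).as_matrix()
def run(s):
    W=cloud(s);J=(W-np.array([.6395,-.0312,0]))@u*1000
    for n,m in(("strap",(abs(J[...,1])<18)&(J[...,0]<-33)&(J[...,0]>-64)&(J[...,2]>55)&(J[...,2]<140)),("neck",(abs(J[...,1])<13)&(J[...,0]<-17)&(J[...,0]>-28)&(J[...,2]>55)&(J[...,2]<140)),("pile",(abs(J[...,1])>23.5)&(abs(J[...,1])<27)&(J[...,0]<-28)&(J[...,0]>-62)&(abs(J[...,2]-52)<3)),("block",(abs(J[...,1])<40)&(J[...,0]<50)&(J[...,0]>15)&(abs(J[...,2]-72)<1.5))):
        Q=J[m]
        if len(Q)<50: continue
        c,*_=np.linalg.lstsq(np.c_[Q[:,0]+45,Q[:,1],np.ones(len(Q))],Q[:,2],rcond=None);print(n,len(Q),"slope deg",np.degrees(c[:2]).round(2),"z at -45:",c[2].round(2))
if __name__=="__main__":
    for f in("w7.npz","w8.npz","w9.npz"):print(f);run(np.load(f))
    print("now");run(snapshot("wrist"));go(558.7,-22,68.5,-95.65)
E
python3 tilt.py; python3 fit.py|head -3
```

```text
clock: 26.45
tool_pos: [0.5586, -0.022, 0.068]
orientation: [180.0, -0.0, -95.7]
force: [-0.6, -0.1, -5.4]
opening: 0.0435
w7.npz
strap 5824 slope deg [-0.55  0.23] z at -45: 129.22
neck 1712 slope deg [0.08 0.03] z at -45: 129.19
pile 172 slope deg [ 0.66 -0.23] z at -45: 51.8
block 7661 slope deg [-0.04 -0.02] z at -45: 72.06
w8.npz
strap 10782 slope deg [-86.65  -0.19] z at -45: 90.3
neck 1676 slope deg [-0.24 -0.  ] z at -45: 62.54
pile 1064 slope deg [ 0.01 -0.08] z at -45: 51.89
block 10554 slope deg [-0.19 -0.03] z at -45: 72.21
w9.npz
strap 10750 slope deg [-74.77   0.33] z at -45: 91.07
neck 1671 slope deg [0.45 0.1 ] z at -45: 61.83
pile 1089 slope deg [ 0.17 -0.08] z at -45: 51.88
block 10820 slope deg [ 0.01 -0.03] z at -45: 71.98
now
strap 10773 slope deg [-89.15  -0.29] z at -45: 89.41
neck 1686 slope deg [ 0.56 -0.15] z at -45: 61.7
pile 1100 slope deg [ 0.01 -0.07] z at -45: 51.88
block 10408 slope deg [-0.11 -0.02] z at -45: 72.12
at [558.5 -22.1  68.1] [ 1.7997e+02 -1.0000e-02 -9.5660e+01] shift [-0.0004 -0.0009 -0.0022] turn [ 0.0001 -0.     -0.    ] F [-0.4  0.2 -5.4]
[-0.16 64.64]
[ 0.09 64.7 ]
[-0.29 64.68]
```

```bash
sed -i 's/(J\[...,2\]>55)&(J\[...,2\]<140)),("neck"/(J[...,2]>59)\&(J[...,2]<65)),("neck"/; s/for f in("w7.npz","w8.npz","w9.npz")/for f in("w8.npz","w9.npz")/' tilt.py; python3 tilt.py
python3 -m handwheel '[[[0,0,0.001],[0,0,0]],[[0,0,0.001],[0,0,0]],[[0,0,0.001],[0,0,0]],[[0,0,0.001],[0,0,0]]]'
python3 tilt.py|tail -6; python3 fit.py|head -3
```

```text
w8.npz
strap 5675 slope deg [-0.07 -0.06] z at -45: 62.43
neck 1676 slope deg [-0.24 -0.  ] z at -45: 62.54
pile 1064 slope deg [ 0.01 -0.08] z at -45: 51.89
block 10554 slope deg [-0.19 -0.03] z at -45: 72.21
w9.npz
strap 5663 slope deg [ 0.07 -0.03] z at -45: 61.96
neck 1671 slope deg [0.45 0.1 ] z at -45: 61.83
pile 1089 slope deg [ 0.17 -0.08] z at -45: 51.88
block 10820 slope deg [ 0.01 -0.03] z at -45: 71.98
now
strap 5696 slope deg [-0.12 -0.07] z at -45: 61.92
neck 1669 slope deg [-0.31  0.3 ] z at -45: 62.05
pile 1081 slope deg [ 0.38 -0.05] z at -45: 51.91
block 10336 slope deg [-0.09 -0.04] z at -45: 72.1
at [558.4 -22.1  68.1] [ 1.7996e+02 -1.0000e-02 -9.5660e+01] shift [-0.0006 -0.0014 -0.002 ] turn [ 0.0001 -0.     -0.    ] F [ 0.1 -0.3 -5.3]
clock: 26.93
tool_pos: [0.5586, -0.022, 0.0682]
orientation: [180.0, -0.0, -95.6]
force: [-0.4, 0.1, -6.2]
opening: 0.0437
now
strap 5672 slope deg [-0.08 -0.02] z at -45: 62.09
neck 1695 slope deg [0.53 0.02] z at -45: 61.89
pile 1091 slope deg [ 0.2  -0.04] z at -45: 51.93
block 10434 slope deg [-0.06 -0.02] z at -45: 72.05
at [558.6 -22.   68.2] [180.     0.   -95.65] shift [-0.0002 -0.0003 -0.0013] turn [ 0.  0. -0.] F [-0.5 -0.2 -5.1]
[-0.16 64.66]
[ 0.21 64.86]
[-0.32 64.67]
```

Unloaded, the leaf is level again (−0.1°), within about 0.2 mm of the pile. I'll seat it with light pressure only.

```bash
python3 -m handwheel '[[[0,0,0.0015],[0,0,0]],[[0,0,0.0015],[0,0,0]],[[0,0,0.0015],[0,0,0]],[[0,0,0.0015],[0,0,0]],[[0,0,0.0015],[0,0,0]]]'
python3 -m handwheel '[[[0,0,0],[0,0,0]],[[0,0,0],[0,0,0]],[[0,0,0],[0,0,0]],[[0,0,0],[0,0,0]],[[0,0,0],[0,0,0]]]'
python3 tilt.py|tail -6; python3 fit.py|head -3
```

```text
clock: 27.45
tool_pos: [0.5587, -0.022, 0.068]
orientation: [-180.0, -0.0, -95.6]
force: [0.5, -0.3, -4.1]
opening: 0.0436
clock: 27.87
tool_pos: [0.5587, -0.022, 0.068]
orientation: [-180.0, -0.0, -95.6]
force: [0.1, 0.5, -2.8]
opening: 0.0437
now
strap 5674 slope deg [ 0.07 -0.07] z at -45: 61.96
neck 1695 slope deg [ 0.13 -0.03] z at -45: 61.98
pile 1087 slope deg [ 0.08 -0.14] z at -45: 51.87
block 10468 slope deg [ 0.02 -0.01] z at -45: 71.97
at [558.7 -22.   68. ] [-180.     -0.    -95.65] shift [-0.0002 -0.0001 -0.0026] turn [-0. -0.  0.] F [-0.2  0.6 -3.2]
[-0.17 64.68]
[ 0.27 64.86]
[-0.28 64.67]
```

Run:
```python
from plant import *
o=get_obs();print(o["clock"],o["force"].round(1),o["opening"],o["tool_pos"].round(4))
close_job()
```

```text
27.9667 [-0.6  0.3 -3.8] 0.043455731175799775 [ 0.5587 -0.022   0.068 ]
the job is handed in; nothing more can be done
```

I stacked both plates on the rest and laid the leaf on the pile with its knuckle between the jamb knuckles. I handed the job in at 28.0 s, still gripping the leaf.

**Last checks:**
- **Pile:** the top is at 51.9–52.0 mm. Seen before the leaf went on, it was within about 0.3 mm of centre on the rest and parallel to it.
- **Leaf on pile:** the strap is level to about 0.1° and touches the pile with only 1–2 N. The jaws hold it at 43.5 mm opening.
- **Pin holes:** the knuckle is centred in the gap to about 0.4 mm, last measured just before it was seated. Its axis is about 0.2 mm above the jamb axis.

**Disagreement:** along jamb x, the camera fit put the leaf knuckle about 0.5 mm ahead of the jamb knuckles. The light touch on the block face implied about 0 to −0.1 mm, so I settled between the two.

**Mended on the way:** pressing down at about 10 N tipped the leaf's nose up by about 1 mm. I unloaded it, saw it come back level, and reseated it lightly.

I reached the picture limit before the last side view. The final checks therefore rest on depth and force readings only, and I took no last look at the bystander parts; I made no move to any of them.

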